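# Mount the sample holder on the impedance tube and clamp it

### The arm

A 6-joint arm with a two-finger parallel gripper is mounted at the origin on the work surface. World frame = base frame: x ahead of the robot, y to its left, z up, the work surface at z = 0. Lengths are in m, angles in rad, forces in N, time in s.
With the tool pointing down it reaches from about 0.3 to 0.875 m from the base axis. Payload 6.4 kg.
Tool frame: the origin (TCP) lies at the centre of the arm's flange, where the gripper is bolted on; the fingertips stand 173 mm ahead of it and the grasp point (between the pads) lies 155 mm ahead of it; z points along the fingers, x is the direction in which the jaws open and shut, and the axes are right-handed (so a half turn about z gives the same grasp; the last joint's range is limited). The gripper opens to 85 mm and grips with 20 to 120 N. Pads are 22 mm wide; open, the fingers measure 114 mm over their backs; the gripper's body (76 mm by 85 mm) begins 54 mm behind the grasp point. The pads swing forward as they close: fully open they stand 13 mm farther back than shut.
Start: joints at [-1.448, 0.181, 1.607, -0, 1.354, -0.206], TCP at [0.186, -0.544, 0.405] pointing down, gripper open.
Joint ranges: [-2.99, 2.99], [-0.89, 2.07], [0.3, 2.58], [-1.14, 4.28], [0, 2.63], [-3.12, 3.12]. Speed limits (rad/s): [2.57, 2.57, 3.01, 3.14, 3.14, 3.14].

### API

Orientations are given as a unit quaternion [w, x, y, z].
In Python, from bench import ctrl gives the robot as it stands. The module is installed in compiled form; this text tells all that it offers.
- The arm moves only by the tool move_arm, never from a script. Its argument "moves" is a list of rows, each an object of numbers: "gripper": the opening in per cent of the stroke, from 0 (shut) to 100 (fully open); "x", "y", "z": the shift along the tool's x, y, z in cm; "roll": the turn about the tool's z in degrees. In form: [{"gripper": .., "x": .., "y": .., "z": .., "roll": ..}, ...]. A call has 1 to 5 rows; each row shifts and turns the commanded pose from where the row before left it, along the tool's axes as they then stand; what a row does not reach is not made up. A row lasts 1/8 s, in which the tool goes at most 62.5 mm and 10.7 degrees, less where a joint would pass 70% of its speed; a pose out of reach is approached as far as the arm can. A call is refused whole if a number of a shift passes 6.25 or a number of a turn 10.7, either way. A call with a gripper value outside its range is refused whole. The fingers move at their own pace and stop on an object; the grip force is fixed at half the most. Time passes only in rows, so rows that do not move let the fingers close. It gives the time, the measured TCP pose, the force and the opening at its end, in the units of the state.
- ctrl.get_obs(): the state, without advancing time (a new reading comes with each control period).
- ctrl.camera(name): name is "scene" or "side" or "wrist"; returns a dict with "img" (480x640x3 uint8, red, green, blue), "fx", "fy", "cx", "cy" (pixels), "world_from_camera" (4x4, takes a point from camera to world coordinates); the wrist camera has in their place "tool_from_camera" (4x4, takes a point from camera to tool coordinates, whose origin is the TCP and whose axes are the tool frame's). Camera axes: x right, y up, looking along -z (the intrinsics and any distortion apply to the point x, -y, -z); pixel columns grow to the right and rows downward; lengths in m; the calibration is good to about 2 mm. A picture is of the moment at which its call begins: read the wrist's pose just before it. There is no depth.
- ctrl.hand_in(): hands the job in, once; it reports no verdict.
The state is a dict: "time_s": time; "q": joint angles; "dq": joint speeds; "joint_efforts": joint torques, N m; "eef_pos": TCP position; "eef_rot": TCP orientation; "wrist_force": force on the tool from outside, world axes, zero at the start; "torque": the same for the moment, N m; "opening": opening from 0.0 (shut) to 1.0 (fully open).
Only numpy, scipy, OpenCV 4.12 (cv2) and the standard library are available. Lean on these libraries where they do the work, as an engineer would, in place of code of your own. Each camera call takes 0.05 s, during which the arm holds its last target. There are 200 camera calls.

### The job

Lay the sample holder in the two vee saddles at the end of the impedance tube, with its concrete sample facing the tube, and slide it home until its end plate butts against the tube's end plate with no gap. Then push the toggle clamp's handle down over centre to its stop, so that the rubber pad holds the holder down, and let go. Leave the concrete cores, the calibrator and the screwdriver where they are.

Things in the scene. Friction and masses are not known exactly. Their poses are not given: they have to be found in the camera images.
- rig: fixed: black measuring tube (outside 60 mm) on an aluminium base plate 100 mm wide, 12 mm thick. Origin on the bench right below the tube's mouth; +y along the tube away from the mouth, +z up: the holder's place is on the -y side, the toggle clamp on the -x side. At the mouth (y = 0) an upright square end plate, 68 mm, 9 mm thick. All mm offsets said below are in this frame
- tube_mouth (a point): centre of the tube's mouth in the face of its end plate, offset (0, 0, 55); axes as rig
- holder_home (a point): fixed point where holder_grip must end, offset (0, -125, 55); axes as rig. Around it y from -80 to -161 is clear of fixed parts above the base plate, for the fingers
- saddle_front (a point): front vee saddle, 10 mm thick along y: this point, offset (0, -37, 55), is the axis of a 54 mm tube resting in it. Its 45 degree faces open upward; its tips are at x = +-39 mm, z = 49
- saddle_rear (a point): rear vee saddle, the same shape, offset (0, -166, 55)
- holder_grip (a point): sample holder, 0.5 to 0.75 kg: black tube, outside 54 mm, along its own y; a 68 mm square plate 8 mm thick at each end, 185 mm over the plates. It lies on the plates, axis 34 mm high. From the rear plate (-y) a 10 mm rod with a 22 mm ball sticks out 54 mm. This point: on the axis, 125 mm behind the front face, within 10 mm of the centre of mass; bare tube from 117 mm ahead to 52 mm behind it. z up
- holder_face (a point): centre of the holder's front face (+y end), which shows a grey porous concrete disc of 44 mm; axes as holder_grip. When home it meets tube_mouth
- clamp_base (a point): fixed: top of the clamp's riser block, offset (-82, -58, 52); the block is 66 mm in x, 44 mm in y. The clamp's moving parts stay within 12 mm of y = -58. Open, it reaches up to 210 mm above the bench and no part of it stands beyond x = -42, so the holder can be lowered straight into the saddles
- handle_end (a point): on the axis of the clamp handle's black rubber grip (18 mm thick, 100 mm long), 15 mm from its free end. Open: (x, z) = (-123, 191), the grip 65 degrees above level, free end up and toward -x. Pushed back and down it goes (-140, 186, 60 deg), (-161, 178, 50), (-178, 168, 40), (-191, 158, 30), (-198, 146, 20), (-200, 133, 12), (-202, 116, 4 = dead centre) to the stop (-202, 108, level)
- handle_root (a point): point on the grip's axis at its inner end, 77 mm from handle_end. Open at (x, z) = (-91, 121), at the stop (-125, 111). Light friction holds the handle where it is left; from handle_end z = 133 down the pad bears on the holder and the handle, pushed near its end, needs up to about 7 N (let go, it springs back), falling to none at dead centre, after which it snaps to the stop and stays
- handle_stop (a point): fixed point that handle_end reaches (within 2 mm) when the handle is fully down on its stop, offset (-202, -58, 108); axes as rig
- clamp_bar (a joint): angle of the clamp's hold-down bar, rad: 0 open (bar upright, its top 172 mm above the bench), 1.52 to 1.6 clamped (bar about level, 97 mm high, pad down on top of the tube at y = -58)
- clamp_pad: sprung rubber pad, 20 mm across, under the end of the bar; its spring gives 12 N per mm and is pressed in 2 to 3 mm when clamped on the holder (25 to 30 N)
- core_a: bystander: porous concrete cylinder standing on the bench, 64 mm in diameter, 50 mm high; origin at the centre of its underside
- core_b: bystander: porous concrete cylinder standing on the bench, 44 mm in diameter, 45 mm high; origin at the centre of its underside
- calibrator: bystander: grey sound calibrator, a stepped cylinder 48 mm in diameter and 78 mm high; origin at the centre of its underside
- screwdriver: bystander: screwdriver lying on the bench; origin at about its middle

How it is judged:
By the outcome, as a careful person would: the job done as asked, in the order asked, and still so for the second after the job is handed in, with the robot touching nothing.
It also fails if it takes over 54 s, if anything falls off the work surface, if the arm or the gripper's body presses on something with over 40 N, if the wrist force passes 120 N, or if a joint passes its speed limit or range.

## Working session

There is one attempt and no reset: what is moved stays moved. The work goes in short steps, Python scripts to look and compute and a tool call to move; the robot and the scene stay as the last step left them, time stands still between calls to the robot, and variables do not carry over. Pictures are saved under pics/ and viewed, about 8 in all and at most 12, crops included, and the job is handed in when it is done.

Besides the shell and the picture viewer there is one more tool, called after "Request:" as name(argument=value, ...) on one line, values as JSON. move_arm: Moves the arm, as the interface text tells. Its arguments: {"type":"object","properties":{"moves":{"type":"array","items":{"type":"object","properties":{"gripper":{"type":"number"},"x":{"type":"number"},"y":{"type":"number"},"z":{"type":"number"},"roll":{"type":"number"}}}}},"required":["moves"]}

```bash
mkdir -p pics
cat > h.py <<'E'
import numpy as np, cv2
from bench import ctrl
def save(n,f):
    c=ctrl.camera(n); cv2.imwrite(f'pics/{f}.png',c['img'][:,:,::-1]); np.savez(f'{f}.npz',**{k:v for k,v in c.items()}); return c
def ray(c,u,v,T=None):
    T=np.array(c['world_from_camera']) if T is None else T
    d=np.array([(u-c['cx'])/c['fx'],-(v-c['cy'])/c['fy'],-1.]); d=T[:3,:3]@d
    return T[:3,3],d
def onz(c,u,v,z,T=None):
    o,d=ray(c,u,v,T); return o+d*(z-o[2])/d[2]
def proj(c,p,T=None):
    T=np.array(c['world_from_camera']) if T is None else T
    q=T[:3,:3].T@(np.array(p)-T[:3,3]); return float(c['cx']+c['fx']*q[0]/-q[2]),float(c['cy']-c['fy']*q[1]/-q[2])
E
python3 - <<'E'
from h import *
o=ctrl.get_obs(); print(o['eef_pos'],o['eef_rot'],o['time_s'])
for n in('scene','side','wrist'):
    c=save(n,n+'0'); print(n,{k:(np.round(v,3).tolist()) for k,v in c.items() if k!='img'})
E
```

```text
[ 0.18562725 -0.54395218  0.40376462] [-6.60672173e-04  8.13284019e-01 -5.81866229e-01 -5.99262965e-04] 0.0
scene {'fx': 442.185, 'fy': 442.185, 'cx': 320.602, 'cy': 239.202, 'world_from_camera': [[0.349, -0.722, 0.598, 1.087], [0.937, 0.271, -0.22, -0.189], [-0.003, 0.637, 0.771, 0.825], [0.0, 0.0, 0.0, 1.0]]}
side {'fx': 618.846, 'fy': 618.846, 'cx': 326.006, 'cy': 242.994, 'world_from_camera': [[-0.998, 0.015, -0.063, 0.505], [-0.061, -0.514, 0.856, 1.036], [-0.02, 0.858, 0.514, 0.764], [0.0, 0.0, 0.0, 1.0]]}
wrist {'fx': 426.76, 'fy': 426.76, 'cx': 314.539, 'cy': 233.762, 'tool_from_camera': [[1.0, 0.0, -0.0, 0.001], [0.0, -0.956, -0.293, -0.074], [-0.0, 0.293, -0.956, 0.031], [0.0, 0.0, 0.0, 1.0]]}
```

View pics/scene0.png

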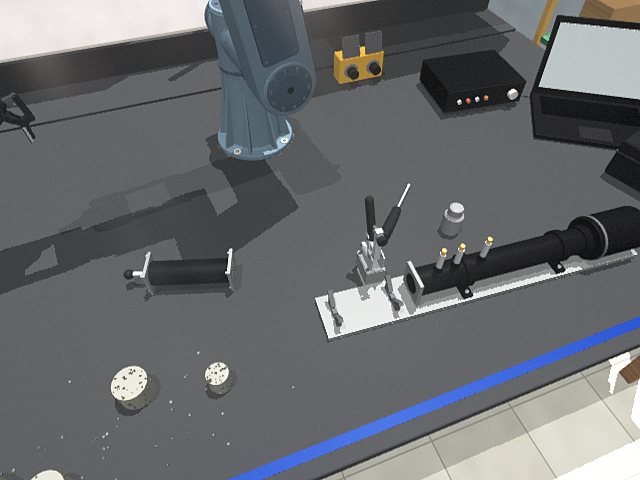

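View pics/side0.png

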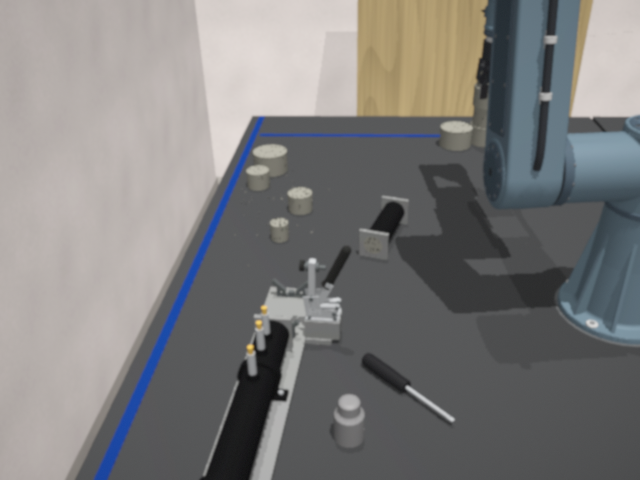

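The scene view shows the holder at (190,272), with its ball on the left at (128,274) and its face on the right. The rig's mouth plate is at (413,283) and the clamp's open handle at (370,212). I'll zoom in to measure.

Run:
```python
from h import *
a=cv2.imread('pics/scene0.png'); b=cv2.imread('pics/side0.png')
A=cv2.resize(a[190:345,115:445],(792,372),interpolation=cv2.INTER_CUBIC)
B=cv2.resize(b[190:300,250:410],(0,0),fx=2,fy=2,interpolation=cv2.INTER_CUBIC)
W=cv2.resize(cv2.imread('pics/wrist0.png'),(293,220))
out=np.zeros((600,800,3),np.uint8); out[:372,:792]=A; out[376:596,:320]=B; out[376:596,400:693]=W
cv2.imwrite('pics/z0.png',out)
c=dict(np.load('scene0.npz'))
for p,z in[((328,338),.012),((316,298),.012),((638,258),.012),((128,274),.034),((148,270),.034),((235,268),.034)]: print(p,onz(c,*p,z).round(3))
```

```text
(328, 338) [ 0.703 -0.033  0.012]
(316, 298) [ 0.606 -0.024  0.012]
(638, 258) [0.765 0.706 0.012]
(128, 274) [ 0.418 -0.392  0.034]
(148, 270) [ 0.422 -0.35   0.034]
(235, 268) [ 0.484 -0.169  0.034]
```

View pics/z0.png

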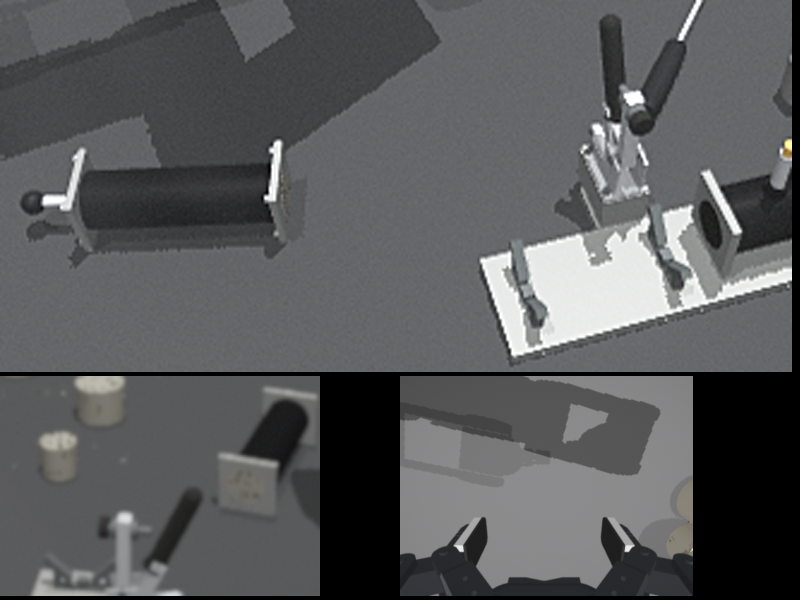

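```bash
cat >> h.py <<'E'
from scipy.spatial.transform import Rotation as R
def pose():
    o=ctrl.get_obs(); w,x,y,z=o['eef_rot']; T=np.eye(4); T[:3,:3]=R.from_quat([x,y,z,w]).as_matrix(); T[:3,3]=o['eef_pos']; return T
def wcam(f):
    T=pose(); c=save('wrist',f); return c,T@np.array(c['tool_from_camera'])
def plan(target,yaw,n):
    "TCP target, yaw deg of tool x; prints n rows"
    T=pose(); X=T[:3,:3]; y0=np.degrees(np.arctan2(X[1,0],X[0,0])); dr=-((yaw-y0+180)%360-180)
    d=(np.array(target)-T[:3,3])/n
    print('at',T[:3,3].round(4),'yaw',y0.round(2),'roll',dr.round(2),'zaxis',X[:,2].round(4))
    for i in range(n):
        s=X.T@d*100; print(dict(x=float(s[0].round(2)),y=float(s[1].round(2)),z=float(s[2].round(2)),roll=float((dr/n).round(2))))
        X=X@R.from_euler('z',dr/n,degrees=True).as_matrix()
E
python3 -c "
from h import *
plan([.447,-.293,.35],-16.5,8)"
```

```text
at [ 0.1856 -0.544   0.404 ] yaw -71.16 roll -54.66 zaxis [-2.0e-04  1.4e-03 -1.0e+00]
{'x': -1.91, 'y': -4.1, 'z': 0.68, 'roll': -6.83}
{'x': -1.41, 'y': -4.3, 'z': 0.68, 'roll': -6.83}
{'x': -0.89, 'y': -4.44, 'z': 0.68, 'roll': -6.83}
{'x': -0.36, 'y': -4.51, 'z': 0.68, 'roll': -6.83}
{'x': 0.18, 'y': -4.53, 'z': 0.68, 'roll': -6.83}
{'x': 0.72, 'y': -4.47, 'z': 0.68, 'roll': -6.83}
{'x': 1.25, 'y': -4.35, 'z': 0.68, 'roll': -6.83}
{'x': 1.76, 'y': -4.17, 'z': 0.68, 'roll': -6.83}
```

Request:
move_arm(moves=[{"x":-1.9,"y":-4.1,"z":0.7,"roll":-6.8},{"x":-1.4,"y":-4.3,"z":0.7,"roll":-6.8},{"x":-0.9,"y":-4.4,"z":0.7,"roll":-6.8},{"x":-0.4,"y":-4.5,"z":0.7,"roll":-6.8},{"x":0.2,"y":-4.5,"z":0.7,"roll":-6.8}])

```text
validation failed for argument at $.mo...
```

Request:
move_arm(moves=[{"x":0.7,"y":-4.5,"z":0.7,"roll":-6.8},{"x":1.3,"y":-4.3,"z":0.7,"roll":-6.8},{"x":1.8,"y":-4.2,"z":0.7,"roll":-6.8},{"gripper":100},{"gripper":100}])

```text
validation failed for argument at $.mo...
```

```bash
python3 -c "
from h import *
c,T=wcam('w1'); np.save('w1T.npy',T); print(pose()[:3,3],T.round(3).tolist())"
```

```text
[ 0.18566253 -0.54405089  0.40410603] [[0.323, 0.905, 0.277, 0.256], [-0.947, 0.309, 0.093, -0.521], [-0.001, -0.292, 0.956, 0.373], [0.0, 0.0, 0.0, 1.0]]
```

View pics/w1.png

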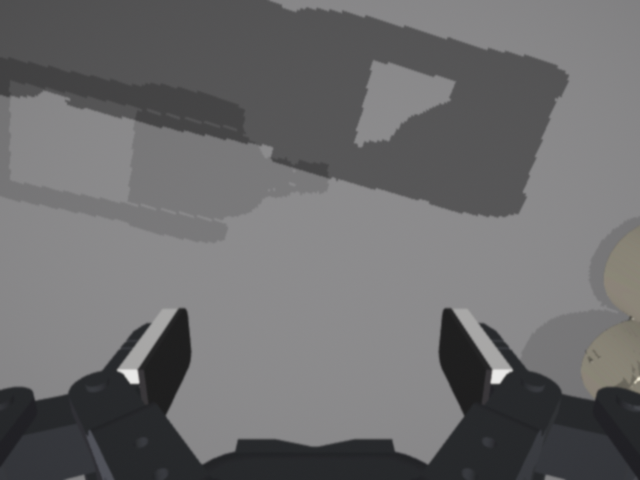

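The move was refused because every row needs all five fields, so this picture only shows bare bench between the fingers. I'll resend.

Request:
move_arm(moves=[{"gripper":100,"x":-1.9,"y":-4.1,"z":0.7,"roll":-6.8},{"gripper":100,"x":-1.4,"y":-4.3,"z":0.7,"roll":-6.8},{"gripper":100,"x":-0.9,"y":-4.4,"z":0.7,"roll":-6.8},{"gripper":100,"x":-0.4,"y":-4.5,"z":0.7,"roll":-6.8},{"gripper":100,"x":0.2,"y":-4.5,"z":0.7,"roll":-6.8}])

```text
time_s: 0.82
eef_pos: [0.3492, -0.3868, 0.3694]
eef_rot: [0.0, 0.948, -0.317, 0.0]
wrist_force: [-0.3, -0.0, 0.2]
opening: 1.002
```

Request:
move_arm(moves=[{"gripper":100,"x":0.7,"y":-4.5,"z":0.7,"roll":-6.8},{"gripper":100,"x":1.3,"y":-4.3,"z":0.7,"roll":-6.8},{"gripper":100,"x":1.8,"y":-4.2,"z":0.7,"roll":-6.8},{"gripper":100,"x":0,"y":0,"z":0,"roll":0}])

```text
time_s: 1.32
eef_pos: [0.4487, -0.2922, 0.3478]
eef_rot: [-0.001, 0.99, -0.143, -0.001]
wrist_force: [-0.6, -0.6, 0.1]
opening: 1.001
```

```bash
python3 -c "
from h import *
c,T=wcam('w2'); np.save('w2T.npy',T); print(pose()[:3,3],T.round(3).tolist())"
```

```text
[ 0.44795705 -0.29343214  0.3482056 ] [[0.959, 0.271, 0.085, 0.47], [-0.284, 0.918, 0.278, -0.222], [-0.002, -0.291, 0.957, 0.317], [0.0, 0.0, 0.0, 1.0]]
```

View pics/w2.png

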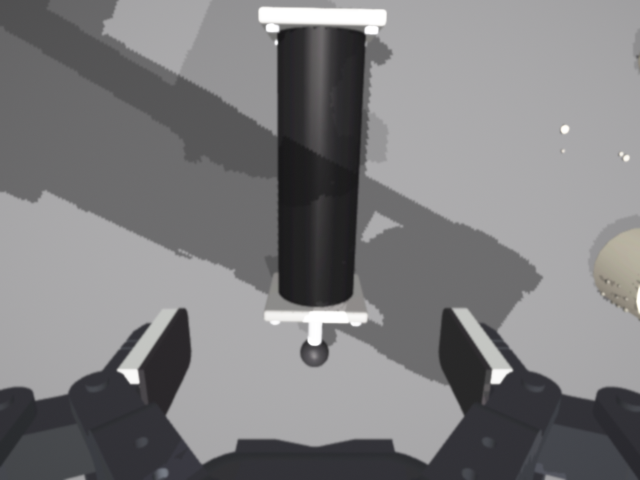

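Seen from above, the holder lies almost square in the view. The front plate's top outer edge is at row ~9 (columns 259–386), the rear plate's outer top edge at row ~320 (265–367), and the ball at (314,352).

Run:
```python
from h import *
c=dict(np.load('w2.npz')); T=np.load('w2T.npy')
P=lambda u,v,z:onz(c,u,v,z,T)
fl,fr=P(259,9.5,.068),P(386,10.5,.068); rl,rr=P(265,320,.068),P(367,320,.068); b=P(314.3,352,.034)
f=(fl+fr)/2; r=(rl+rr)/2
print(fl,fr,np.linalg.norm(fr-fl),np.linalg.norm(rr-rl),np.linalg.norm(f-r),np.linalg.norm((f-b)[:2]))
t0,t1=P(321,35,.061),P(316.5,285,.061)
d=(f-b)[:2]; print('yaw f-b',np.degrees(np.arctan2(-d[0],d[1])))
d=(f-r)[:2]; print('f-r',np.degrees(np.arctan2(-d[0],d[1])), 'edges',[np.degrees(np.arctan2(*(q[1::-1]))) for q in(fr-fl,rr-rl)])
d=(t0-t1)[:2]; print('tube',np.degrees(np.arctan2(-d[0],d[1])))
d=f-r; d/=np.linalg.norm(d); g=f-.125*d; print('face',f,'grip',g, 'ball',b)
# rig edge fit in scene
a=cv2.imread('pics/scene0.png'); s=dict(np.load('scene0.npz'))
g2=cv2.cvtColor(a,cv2.COLOR_BGR2GRAY); pts=[]
for u in range(345,400,3):   # near long edge: last bright row
    col=g2[300:345,u]; v=300+np.max(np.where(col>170)); pts.append(onz(s,u,v+.5,.012)[:2])
for u in range(480,620,4):
    col=g2[255:310,u]; k=np.where(col>170)[0]
    if len(k): pts.append(onz(s,u,255+k.max()+.5,.012)[:2])
pts=np.array(pts); vx,vy,x0,y0=cv2.fitLine(pts.astype(np.float32),cv2.DIST_HUBER,0,.01,.01).ravel()
print('rig yaw',np.degrees(np.arctan2(-vx,vy)),x0,y0, np.abs((pts-[x0,y0])@[vy,-vx]).mean())
# mouth plate top front corner (-x) z=.089
print('mouth plate corner',onz(s,115+698/2.4,190+172/2.4,.089))
```

```text
[ 0.45520312 -0.16754035  0.068     ] [ 0.5191436  -0.18699892  0.068     ] 0.0668357720001601 0.06631250075805628 0.18171061970095334 0.22704942420857147
yaw f-b -17.61789340423257
f-r -17.521460530428516 edges [np.float64(-16.926222682843235), np.float64(-16.43186774842069)]
tube -17.370708883228293
face [ 0.48717336 -0.17726964  0.068     ] grip [ 0.44954049 -0.29647017  0.068     ] ball [ 0.41845287 -0.39366958  0.034     ]
rig yaw -3.9013534 0.7247835 0.27491707 0.0005300379531206933
mouth plate corner [0.63437798 0.16485261 0.089     ]
```

```bash
python3 -c "
from h import *
plan([.4495,-.2965,.184],-17.4,4)"
```

```text
at [ 0.448  -0.2934  0.3482] yaw -16.64 roll 0.76 zaxis [-9.e-04  6.e-04 -1.e+00]
{'x': 0.06, 'y': 0.06, 'z': 4.11, 'roll': 0.19}
{'x': 0.06, 'y': 0.06, 'z': 4.11, 'roll': 0.19}
{'x': 0.06, 'y': 0.06, 'z': 4.11, 'roll': 0.19}
{'x': 0.06, 'y': 0.06, 'z': 4.11, 'roll': 0.19}
```

Request:
move_arm(moves=[{"gripper":100,"x":0.12,"y":0.24,"z":4.1,"roll":0.7},{"gripper":100,"x":0.12,"y":0,"z":4.1,"roll":0},{"gripper":100,"x":0,"y":0,"z":4.1,"roll":0},{"gripper":100,"x":0,"y":0,"z":4.1,"roll":0},{"gripper":100,"x":0,"y":0,"z":0,"roll":0}])

```text
time_s: 2.0
eef_pos: [0.4469, -0.2972, 0.1819]
eef_rot: [-0.002, 0.988, -0.153, -0.003]
wrist_force: [-0.8, 0.2, 0.1]
opening: 0.999
```

Request:
move_arm(moves=[{"gripper":0,"x":0,"y":0,"z":0,"roll":0},{"gripper":0,"x":0,"y":0,"z":0,"roll":0},{"gripper":0,"x":0,"y":0,"z":0,"roll":0},{"gripper":0,"x":0,"y":0,"z":0,"roll":0},{"gripper":0,"x":0,"y":0,"z":0,"roll":0}])

```text
time_s: 2.62
eef_pos: [0.4496, -0.2986, 0.1872]
eef_rot: [0.001, 0.988, -0.152, 0.001]
wrist_force: [-1.8, -0.1, 6.2]
opening: 0.615
```

```bash
cat >> h.py <<'E'
YAW=-3.9; M=np.array([.667,.163])
def rig(x,y,M=M,yaw=YAW):
    a=np.radians(-yaw); return M+x*np.array([np.cos(a),-np.sin(a)])+y*np.array([np.sin(a),np.cos(a)])
E
python3 -c "
from h import *
p=rig(0,-.3); print(p)
T=pose()
plan([T[0,3],T[1,3],.313],-17.4,3); plan([*p,.187],YAW,5); print(rig(0,-.145)-p)"
```

```text
[ 0.64659541 -0.13630528]
at [ 0.4496 -0.2986  0.1872] yaw -17.46 roll -0.06 zaxis [ 0.0023 -0.0033 -1.    ]
{'x': 0.01, 'y': 0.01, 'z': -4.19, 'roll': -0.02}
{'x': 0.01, 'y': 0.01, 'z': -4.19, 'roll': -0.02}
{'x': 0.01, 'y': 0.01, 'z': -4.19, 'roll': -0.02}
at [ 0.4496 -0.2986  0.1872] yaw -17.46 roll -13.56 zaxis [ 0.0023 -0.0033 -1.    ]
{'x': 2.78, 'y': -4.28, 'z': 0.0, 'roll': -2.71}
{'x': 2.98, 'y': -4.14, 'z': 0.0, 'roll': -2.71}
{'x': 3.18, 'y': -4.0, 'z': 0.0, 'roll': -2.71}
{'x': 3.36, 'y': -3.84, 'z': 0.0, 'roll': -2.71}
{'x': 3.54, 'y': -3.68, 'z': 0.0, 'roll': -2.71}
[0.01054237 0.15464106]
```

Request:
move_arm(moves=[{"gripper":0,"x":0,"y":0,"z":-1.5,"roll":0},{"gripper":0,"x":0,"y":0,"z":-3,"roll":0},{"gripper":0,"x":0,"y":0,"z":-3,"roll":0},{"gripper":0,"x":0,"y":0,"z":-3,"roll":0},{"gripper":0,"x":0,"y":0,"z":-2,"roll":0}])

```text
time_s: 3.25
eef_pos: [0.4491, -0.2974, 0.3124]
eef_rot: [0.001, 0.988, -0.152, 0.001]
wrist_force: [-0.1, 0.0, -5.5]
opening: 0.612
```

Request:
move_arm(moves=[{"gripper":0,"x":1.4,"y":-2.1,"z":0,"roll":-1.4},{"gripper":0,"x":1.4,"y":-2.1,"z":0,"roll":-1.4},{"gripper":0,"x":3.0,"y":-4.1,"z":0,"roll":-2.7},{"gripper":0,"x":3.2,"y":-4.0,"z":0,"roll":-2.7},{"gripper":0,"x":3.4,"y":-3.8,"z":0,"roll":-2.7}])

```text
time_s: 3.88
eef_pos: [0.6074, -0.1674, 0.3108]
eef_rot: [0.0, 0.998, -0.056, 0.0]
wrist_force: [1.3, -0.4, -5.4]
opening: 0.614
```

Request:
move_arm(moves=[{"gripper":0,"x":1.8,"y":-1.9,"z":0,"roll":-1.4},{"gripper":0,"x":1.8,"y":-1.8,"z":0,"roll":-1.3},{"gripper":0,"x":0,"y":0,"z":0,"roll":0},{"gripper":0,"x":0,"y":0,"z":0,"roll":0}])

```text
time_s: 4.38
eef_pos: [0.6457, -0.1356, 0.3099]
eef_rot: [0.0, 0.999, -0.034, -0.0]
wrist_force: [-0.7, -0.3, -5.3]
opening: 0.612
```

```bash
python3 -c "
from h import *
p=rig(0,-.145)
plan([*p,.313],YAW,5); print(ctrl.get_obs()['wrist_force'],ctrl.get_obs()['opening'])"
```

```text
at [ 0.6457 -0.1356  0.3099] yaw -3.85 roll 0.05 zaxis [-7.e-04 -1.e-04 -1.e+00]
{'x': 0.02, 'y': -3.09, 'z': -0.06, 'roll': 0.01}
{'x': 0.02, 'y': -3.09, 'z': -0.06, 'roll': 0.01}
{'x': 0.02, 'y': -3.09, 'z': -0.06, 'roll': 0.01}
{'x': 0.02, 'y': -3.09, 'z': -0.06, 'roll': 0.01}
{'x': 0.02, 'y': -3.09, 'z': -0.06, 'roll': 0.01}
[-0.7287375  -0.33780204 -5.25612595] 0.6120130599980801
```

Request:
move_arm(moves=[{"gripper":0,"x":0.1,"y":-3,"z":0,"roll":0},{"gripper":0,"x":0,"y":-4,"z":0,"roll":0},{"gripper":0,"x":0,"y":-4,"z":0,"roll":0},{"gripper":0,"x":0,"y":-3,"z":0,"roll":0},{"gripper":0,"x":0,"y":-1.3,"z":0,"roll":0}])

```text
time_s: 5.0
eef_pos: [0.6569, 0.0178, 0.3099]
eef_rot: [-0.0, 0.999, -0.033, -0.0]
wrist_force: [-0.2, -0.0, -5.6]
opening: 0.613
```

```bash
python3 -c "
from h import *
c,T=wcam('w3'); np.save('w3T.npy',T); s=save('scene','s3'); d=save('side','d3'); print(pose()[:3,3])
a=c['img'][:,:,::-1]; b=cv2.resize(s['img'][150:350,290:520,::-1],(345,300)); e=cv2.resize(d['img'][170:370,200:400,::-1],(300,300))
out=np.zeros((600,800,3),np.uint8); out[:480-180,:400]=cv2.resize(a,(400,300)); out[:300,400:745]=b; out[300:,:300]=e
m=cv2.resize(a[0:300,130:530],(400,300)); out[300:,350:750]=m
cv2.imwrite('pics/z3.png',out)"
```

```text
[0.65727837 0.01640316 0.30983925]
```

View pics/z3.png

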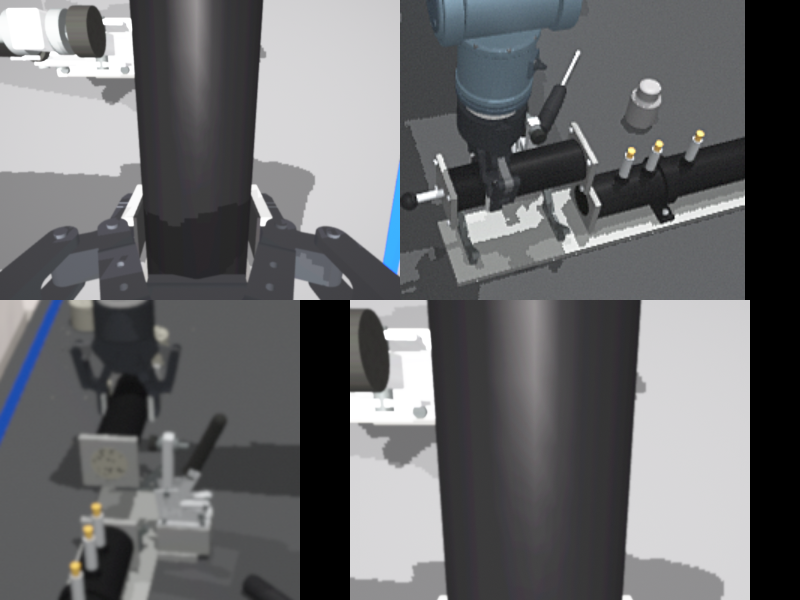

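The scene crop shows the holder above the saddles, its front plate short of the mouth plate, and the clamp clear to its left. I'll take one closer crop of the two plates.

```bash
python3 -c "
from h import *
a=cv2.imread('pics/s3.png')[220:315,385:455]; b=cv2.imread('pics/d3.png')[240:365,235:315]
out=np.zeros((600,800,3),np.uint8); out[:570,:420]=cv2.resize(a,(420,570),interpolation=cv2.INTER_CUBIC); out[:562,430:790]=cv2.resize(b,(360,562),interpolation=cv2.INTER_CUBIC)
cv2.imwrite('pics/z4.png',out)"
```

```text
(no output)
```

View pics/z4.png

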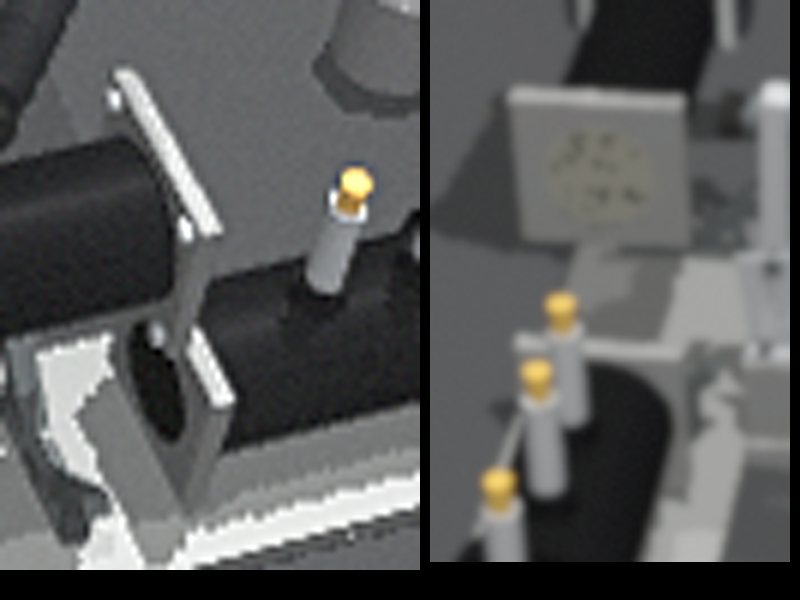

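Run:
```python
from h import *
s=dict(np.load('s3.npz')); d=dict(np.load('d3.npz'))
S=lambda a,b,z:onz(s,385+a/6-.4,220+b/6-.4,z)
D=lambda a,b,z:onz(d,235+(a-430)/4.5-.4,240+b/4.5-.4,z)
def r(p):
    a=np.radians(-YAW); q=p[:2]-M; return (1e3*np.array([q@[np.cos(a),-np.sin(a)],q@[np.sin(a),np.cos(a)]])).round(1)
print('scene holder top f -x,+x',r(S(132,69,.1905)),r(S(220,233,.1905)))
print('scene holder top rear -x,+x',r(S(115,72,.1905)),r(S(205,237,.1905)))
print('scene mouth +x front/back',r(S(213,406,.089)),r(S(235,402,.089)))
c0=dict(np.load('scene0.npz')); print('scene mouth -x front (0)',r(onz(c0,115+698/2.4-.3,190+172/2.4-.3,.089)))
print('side holder top f +x,-x',r(D(511,101,.1905)),r(D(686,107,.1905)))
print('side mouth back +x,-x',r(D(516,347,.089)),r(D(688,357,.089)),'front',r(D(516,335,.089)),r(D(688,343,.089)))
```

```text
scene holder top f -x,+x [-33.1 -14.6] [ 34.2 -15.4]
scene holder top rear -x,+x [-33.5 -20.2] [ 34.2 -20.4]
scene mouth +x front/back [33.7  1.3] [34.3  8.9]
scene mouth -x front (0) [-33.6  -0.7]
side holder top f +x,-x [ 31.3 -12.2] [-36.2 -14.6]
side mouth back +x,-x [32.6  9.6] [-36.3   8.8] front [34.3  2. ] [-34.7   0. ]
```

Rig frame agrees to within 1–2 mm in both views. The holder is centred within about 1 mm with a gap of about 15 mm, so I'll lower it.

Request:
move_arm(moves=[{"gripper":0,"x":0,"y":0,"z":2,"roll":0},{"gripper":0,"x":0,"y":0,"z":2.5,"roll":0},{"gripper":0,"x":0,"y":0,"z":2.5,"roll":0},{"gripper":0,"x":0,"y":0,"z":2,"roll":0},{"gripper":0,"x":0,"y":0,"z":0.5,"roll":0}])

```text
time_s: 5.78
eef_pos: [0.6565, 0.0163, 0.2119]
eef_rot: [-0.0, 0.999, -0.034, -0.002]
wrist_force: [0.4, 0.3, -5.8]
opening: 0.616
```

Request:
move_arm(moves=[{"gripper":0,"x":0,"y":0,"z":0.2,"roll":0},{"gripper":0,"x":0,"y":0,"z":0.1,"roll":0},{"gripper":0,"x":0,"y":0,"z":0,"roll":0}])

```text
time_s: 6.15
eef_pos: [0.6579, 0.0169, 0.2126]
eef_rot: [0.0, 0.999, -0.034, 0.001]
wrist_force: [0.3, 1.1, -5.5]
opening: 0.61
```

Request:
move_arm(moves=[{"gripper":0,"x":0,"y":0,"z":0.2,"roll":0},{"gripper":0,"x":0,"y":0,"z":0.1,"roll":0},{"gripper":0,"x":0,"y":0,"z":0,"roll":0}])

```text
time_s: 6.52
eef_pos: [0.6575, 0.017, 0.2086]
eef_rot: [-0.0, 0.999, -0.034, -0.0]
wrist_force: [-0.3, -0.4, -4.5]
opening: 0.613
```

Request:
move_arm(moves=[{"gripper":0,"x":0,"y":0,"z":0.2,"roll":0},{"gripper":0,"x":0,"y":0,"z":0,"roll":0}])

```text
time_s: 6.78
eef_pos: [0.6576, 0.0169, 0.2084]
eef_rot: [0.0, 0.999, -0.034, -0.0]
wrist_force: [-6.9, 0.9, 6.5]
opening: 0.614
```

Request:
move_arm(moves=[{"gripper":0,"x":-0.06,"y":0,"z":-0.1,"roll":0},{"gripper":0,"x":0,"y":-0.5,"z":0,"roll":0},{"gripper":0,"x":0,"y":-0.4,"z":0,"roll":0},{"gripper":0,"x":0,"y":0,"z":0,"roll":0}])

```text
time_s: 7.28
eef_pos: [0.6577, 0.0258, 0.2082]
eef_rot: [0.0, 0.999, -0.034, 0.0]
wrist_force: [-2.0, -3.4, 3.1]
opening: 0.614
```

Request:
move_arm(moves=[{"gripper":0,"x":0,"y":-0.3,"z":0,"roll":0},{"gripper":0,"x":0,"y":0,"z":0,"roll":0}])

```text
time_s: 7.52
eef_pos: [0.6579, 0.0285, 0.2082]
eef_rot: [0.0, 0.999, -0.034, 0.0]
wrist_force: [-2.8, -4.3, 2.9]
opening: 0.613
```

Request:
move_arm(moves=[{"gripper":0,"x":0,"y":-0.2,"z":0,"roll":0},{"gripper":0,"x":0,"y":0,"z":0,"roll":0}])

```text
time_s: 7.78
eef_pos: [0.6581, 0.0303, 0.2083]
eef_rot: [0.001, 0.999, -0.034, 0.0]
wrist_force: [-3.5, -5.8, 4.1]
opening: 0.618
```

Request:
move_arm(moves=[{"gripper":0,"x":0,"y":-0.2,"z":0,"roll":0},{"gripper":0,"x":0,"y":0,"z":0,"roll":0}])

```text
time_s: 8.02
eef_pos: [0.6582, 0.0323, 0.2082]
eef_rot: [0.001, 0.999, -0.034, 0.0]
wrist_force: [-2.8, -4.8, 3.1]
opening: 0.611
```

Request:
move_arm(moves=[{"gripper":0,"x":0,"y":-0.2,"z":0,"roll":0},{"gripper":0,"x":0,"y":0,"z":0,"roll":0}])

```text
time_s: 8.28
eef_pos: [0.6583, 0.0338, 0.2082]
eef_rot: [0.001, 0.999, -0.034, 0.0]
wrist_force: [-3.8, -7.2, 3.1]
opening: 0.618
```

Request:
move_arm(moves=[{"gripper":0,"x":0,"y":-0.15,"z":0,"roll":0},{"gripper":0,"x":0,"y":0,"z":0,"roll":0}])

```text
time_s: 8.52
eef_pos: [0.6584, 0.0341, 0.2082]
eef_rot: [0.002, 0.999, -0.034, 0.0]
wrist_force: [-4.6, -12.9, 3.8]
opening: 0.617
```

Request:
move_arm(moves=[{"gripper":0,"x":0,"y":-0.15,"z":0,"roll":0},{"gripper":0,"x":0,"y":0,"z":0,"roll":0}])

```text
time_s: 8.78
eef_pos: [0.6584, 0.0344, 0.2082]
eef_rot: [0.003, 0.999, -0.034, -0.0]
wrist_force: [-5.7, -17.9, 3.5]
opening: 0.613
```

Request:
move_arm(moves=[{"gripper":0,"x":0,"y":-0.1,"z":0,"roll":0},{"gripper":0,"x":0,"y":0,"z":0,"roll":0}])

```text
time_s: 9.02
eef_pos: [0.6585, 0.0347, 0.2082]
eef_rot: [0.004, 0.999, -0.034, -0.0]
wrist_force: [-7.2, -20.8, 3.9]
opening: 0.611
```

The holder has butted: position stalls at y = 0.0345 while the push force climbs to 21 N. I'll relax the push, then open.

Request:
move_arm(moves=[{"gripper":0,"x":-0.06,"y":0.2,"z":-0.05,"roll":0},{"gripper":0,"x":0,"y":0,"z":0,"roll":0}])

```text
time_s: 9.28
eef_pos: [0.6581, 0.0341, 0.2083]
eef_rot: [0.002, 0.999, -0.034, 0.001]
wrist_force: [-1.2, -13.5, -1.0]
opening: 0.612
```

Request:
move_arm(moves=[{"gripper":100,"x":0,"y":0,"z":0,"roll":0},{"gripper":100,"x":0,"y":0,"z":0,"roll":0},{"gripper":100,"x":0,"y":0,"z":0,"roll":0},{"gripper":100,"x":0,"y":0,"z":0,"roll":0}])

```text
time_s: 9.78
eef_pos: [0.6577, 0.0374, 0.2083]
eef_rot: [-0.0, 0.999, -0.033, 0.0]
wrist_force: [-0.6, 0.1, 0.3]
opening: 0.996
```

```bash
python3 -c "
from h import *
T=pose(); print(T[:3,3]); plan([*T[:2,3],T[2,3]],YAW,1)
s=save('scene','s5'); d=save('side','d5')
for i,im in enumerate((s['img'][200:350,300:460],d['img'][200:365,215:335])): pass
a=s['img'][210:340,300:450,::-1]; b=d['img'][240:365,235:315,::-1]
out=np.zeros((600,800,3),np.uint8); out[:416,:480]=cv2.resize(a,(480,416),interpolation=cv2.INTER_CUBIC); out[:469,490:790]=cv2.resize(b,(300,469),interpolation=cv2.INTER_CUBIC)
cv2.imwrite('pics/z5.png',out)"
```

```text
[0.6576567  0.03740913 0.20826741]
at [0.6577 0.0374 0.2083] yaw -3.83 roll 0.07 zaxis [ 3.e-04  2.e-04 -1.e+00]
{'x': 0.0, 'y': 0.0, 'z': 0.0, 'roll': 0.07}
```

View pics/z5.png

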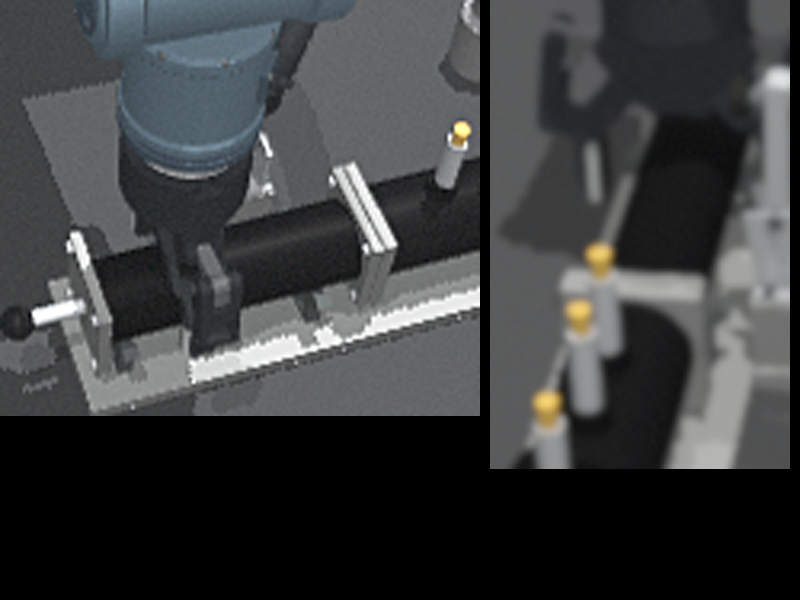

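The holder sits in both saddles with the plates flush and no visible gap (scene crop around (365,210)). Next I'll raise, close the fingers and go over to the handle.

Run:
```python
from h import *
T=pose(); p=rig(-.083,-.058); plan([*p,T[2,3]],YAW,4); print(p,'rise',.408-T[2,3])
print([rig(x,-.058).round(4).tolist() for x in(-.1,-.202)])
```

```text
at [0.6576 0.0373 0.2082] yaw -3.84 roll 0.06 zaxis [ 2.e-04  1.e-04 -1.e+00]
{'x': -2.05, 'y': -1.7, 'z': -0.0, 'roll': 0.02}
{'x': -2.05, 'y': -1.7, 'z': -0.0, 'roll': 0.02}
{'x': -2.05, 'y': -1.7, 'z': -0.0, 'roll': 0.02}
{'x': -2.05, 'y': -1.7, 'z': -0.0, 'roll': 0.02}
[0.58024732 0.11077958] rise 0.19975886102385831
[[0.5633, 0.1119], [0.4615, 0.1189]]
```

Request:
move_arm(moves=[{"gripper":100,"x":0,"y":0,"z":-2,"roll":0},{"gripper":100,"x":0,"y":0,"z":-4,"roll":0},{"gripper":100,"x":0,"y":0,"z":-5,"roll":0},{"gripper":100,"x":0,"y":0,"z":-5,"roll":0},{"gripper":50,"x":0,"y":0,"z":-4,"roll":0}])

```text
time_s: 10.5
eef_pos: [0.6576, 0.037, 0.4127]
eef_rot: [0.0, 0.999, -0.034, 0.002]
wrist_force: [0.6, 0.5, -0.7]
opening: 0.818
```

Request:
move_arm(moves=[{"gripper":0,"x":-2.05,"y":-1.7,"z":0,"roll":0},{"gripper":0,"x":-2.05,"y":-1.7,"z":0,"roll":0},{"gripper":0,"x":-2.05,"y":-1.7,"z":0,"roll":0},{"gripper":0,"x":-2.05,"y":-1.7,"z":0,"roll":0},{"gripper":0,"x":0,"y":0,"z":0,"roll":0}])

```text
time_s: 11.12
eef_pos: [0.5794, 0.1115, 0.4099]
eef_rot: [-0.0, 0.999, -0.033, 0.001]
wrist_force: [-0.5, -0.3, -0.1]
opening: 0.001
```

Run:
```python
from h import *
print(pose()[:3,3],ctrl.get_obs()['opening'])
s=save('scene','s6'); d=save('side','d6')
a=s['img'][120:300,320:480,::-1]; b=d['img'][130:370,250:410,::-1]
out=np.zeros((600,800,3),np.uint8); out[:450,:400]=cv2.resize(a,(400,450),interpolation=cv2.INTER_CUBIC); out[:600,400:800]=cv2.resize(b,(400,600),interpolation=cv2.INTER_CUBIC)
cv2.imwrite('pics/z6.png',out)
```

```text
[0.57936295 0.11154211 0.40992669] 0.0011730937599904224
```

View pics/z6.png

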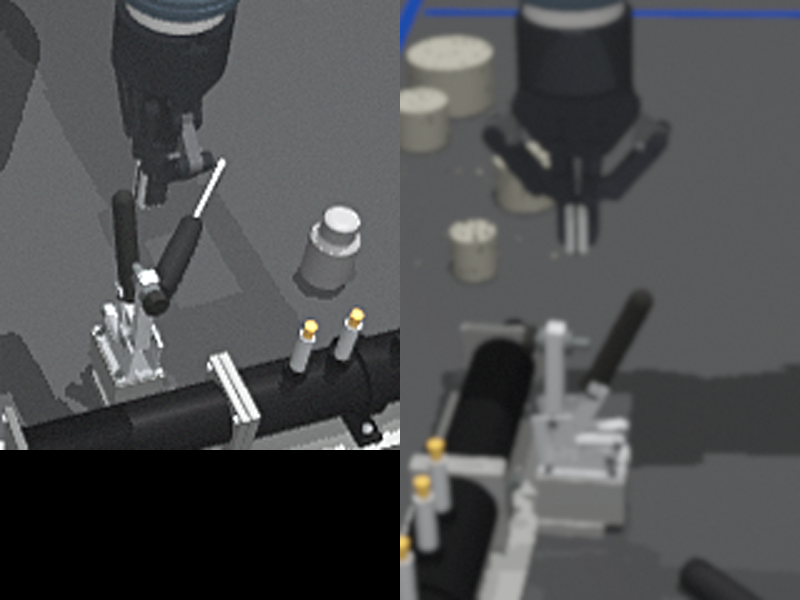

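The closed fingers stand between the bar's top and the handle grip, as planned, and the holder's plates are still flush. I'll go down and then push.

Request:
move_arm(moves=[{"gripper":0,"x":0,"y":0,"z":2.4,"roll":0},{"gripper":0,"x":0,"y":0,"z":2.4,"roll":0},{"gripper":0,"x":-0.8,"y":0,"z":0,"roll":0},{"gripper":0,"x":-0.8,"y":0,"z":0,"roll":0},{"gripper":0,"x":0,"y":0,"z":0,"roll":0}])

```text
time_s: 11.85
eef_pos: [0.5643, 0.1114, 0.3617]
eef_rot: [-0.0, 0.999, -0.034, 0.001]
wrist_force: [-0.5, 0.2, 0.5]
opening: 0.001
```

```bash
cat >> h.py <<'E'
def tip():
    T=pose(); a=np.radians(-YAW); q=T[:2,3]-M; o=ctrl.get_obs()
    print('tip rig mm',(1e3*np.array([q@[np.cos(a),-np.sin(a)],q@[np.sin(a),np.cos(a)],T[2,3]-.173])).round(1),o['wrist_force'].round(1),o['time_s'])
E
python3 -c "
from h import *
tip()"
```

```text
tip rig mm [-98.9 -58.5 188.7] [-0.5  0.2  0.5] 11.85
```

Request:
move_arm(moves=[{"gripper":0,"x":-0.95,"y":0,"z":0.1,"roll":0},{"gripper":0,"x":-0.95,"y":0,"z":0.1,"roll":0},{"gripper":0,"x":-1.1,"y":0,"z":0.25,"roll":0},{"gripper":0,"x":-1.1,"y":0,"z":0.25,"roll":0}])

```text
time_s: 12.35
eef_pos: [0.5226, 0.1143, 0.353]
eef_rot: [-0.0, 0.999, -0.034, -0.0]
wrist_force: [0.8, -0.1, 0.3]
opening: -0.002
```

Request:
move_arm(moves=[{"gripper":0,"x":-0.95,"y":0,"z":0.4,"roll":0},{"gripper":0,"x":-0.95,"y":0,"z":0.4,"roll":0},{"gripper":0,"x":-0.7,"y":0,"z":0.45,"roll":0},{"gripper":0,"x":-0.7,"y":0,"z":0.45,"roll":0}])

```text
time_s: 12.85
eef_pos: [0.4903, 0.1165, 0.3363]
eef_rot: [-0.0, 0.999, -0.034, 0.0]
wrist_force: [0.8, -0.3, 3.8]
opening: 0.0
```

Run:
```python
from h import *
tip()
s=save('scene','s7'); d=save('side','d7')
a=s['img'][120:300,320:480,::-1]; b=d['img'][130:370,250:410,::-1]
out=np.zeros((600,800,3),np.uint8); out[:450,:400]=cv2.resize(a,(400,450),interpolation=cv2.INTER_CUBIC); out[:600,400:800]=cv2.resize(b,(400,600),interpolation=cv2.INTER_CUBIC)
cv2.imwrite('pics/z7.png',out)
```

```text
tip rig mm [-173.1  -58.5  163.3] [ 0.8 -0.3  3.8] 12.85
```

View pics/z7.png

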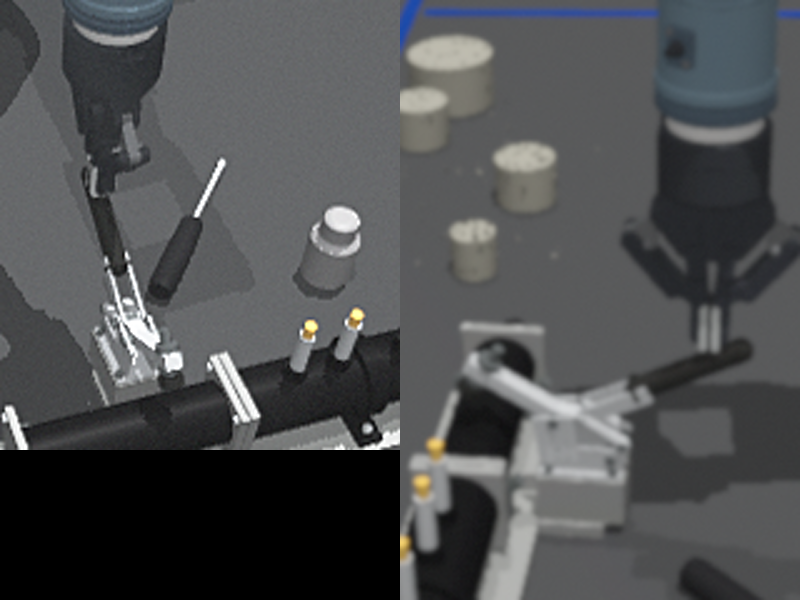

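The handle is following at about 30° with the fingertips on its top near the free end, and the bar is swinging over the tube. I'll keep pushing.

Request:
move_arm(moves=[{"gripper":0,"x":-0.5,"y":0,"z":0.5,"roll":0},{"gripper":0,"x":-0.5,"y":0,"z":0.5,"roll":0},{"gripper":0,"x":-0.3,"y":0,"z":0.6,"roll":0},{"gripper":0,"x":-0.2,"y":0,"z":0.7,"roll":0}])

```text
time_s: 13.45
eef_pos: [0.4754, 0.1174, 0.313]
eef_rot: [0.0, 0.999, -0.034, -0.0]
wrist_force: [-1.4, -0.1, 8.4]
opening: 0.002
```

Request:
move_arm(moves=[{"gripper":0,"x":-0.3,"y":0,"z":0.6,"roll":0},{"gripper":0,"x":-0.2,"y":0,"z":0.6,"roll":0},{"gripper":0,"x":-0.1,"y":0,"z":0.5,"roll":0},{"gripper":0,"x":0,"y":0,"z":0,"roll":0}])

```text
time_s: 13.95
eef_pos: [0.4687, 0.1178, 0.2949]
eef_rot: [0.0, 0.999, -0.034, -0.002]
wrist_force: [-0.7, -0.2, -0.3]
opening: -0.0
```

```bash
python3 -c "
from h import *
tip()"
```

```text
tip rig mm [-194.8  -58.6  121.9] [-0.7 -0.2 -0.3] 13.95
```

Request:
move_arm(moves=[{"gripper":0,"x":0,"y":0,"z":0.3,"roll":0},{"gripper":0,"x":0,"y":0,"z":0.3,"roll":0},{"gripper":0,"x":0,"y":0,"z":0,"roll":0}])

```text
time_s: 14.32
eef_pos: [0.4695, 0.1178, 0.29]
eef_rot: [-0.0, 0.999, -0.034, -0.0]
wrist_force: [-0.2, -1.0, 0.5]
opening: 0.003
```

Request:
move_arm(moves=[{"gripper":0,"x":0,"y":0,"z":0.2,"roll":0},{"gripper":0,"x":0,"y":0,"z":0,"roll":0}])

```text
time_s: 14.58
eef_pos: [0.4696, 0.1179, 0.2888]
eef_rot: [0.0, 0.999, -0.034, -0.0]
wrist_force: [-3.9, -0.3, 6.9]
opening: 0.002
```

At tip z ≈ 116 mm the force rises against the stop, where the grip's top should be at 117. I'll lift away and check.

Request:
move_arm(moves=[{"gripper":0,"x":0,"y":0,"z":-1,"roll":0},{"gripper":0,"x":0,"y":0,"z":-4,"roll":0},{"gripper":0,"x":-3,"y":0,"z":-5,"roll":0},{"gripper":0,"x":-4,"y":0,"z":-4,"roll":0},{"gripper":0,"x":0,"y":0,"z":0,"roll":0}])

```text
time_s: 15.2
eef_pos: [0.3989, 0.1229, 0.4323]
eef_rot: [-0.0, 0.999, -0.033, 0.004]
wrist_force: [1.2, 0.4, -0.9]
opening: 0.004
```

Run:
```python
from h import *
tip()
s=save('scene','s8'); d=save('side','d8')
a=s['img'][120:330,320:470,::-1]; b=d['img'][170:370,235:405,::-1]
out=np.zeros((600,800,3),np.uint8); out[:560,:400]=cv2.resize(a,(400,560),interpolation=cv2.INTER_CUBIC); out[:470,400:800]=cv2.resize(b,(400,470),interpolation=cv2.INTER_CUBIC)
cv2.imwrite('pics/z8.png',out)
print('handle_end expected px',[proj(c,[*rig(-.202,-.058),.108]) for c in(s,d)],'bar over tube',[proj(c,[*rig(0,-.058),.097]) for c in (s,d)])
```

```text
tip rig mm [-264.8  -58.2  259.3] [ 1.2  0.4 -0.9] 15.2
handle_end expected px [(353.08927724098857, 204.58321285610896), (388.2222312986161, 293.71073990745197)] bar over tube [(386.2443406712574, 278.5752746260554), (278.81762786118094, 292.08227702370533)]
```

View pics/z8.png

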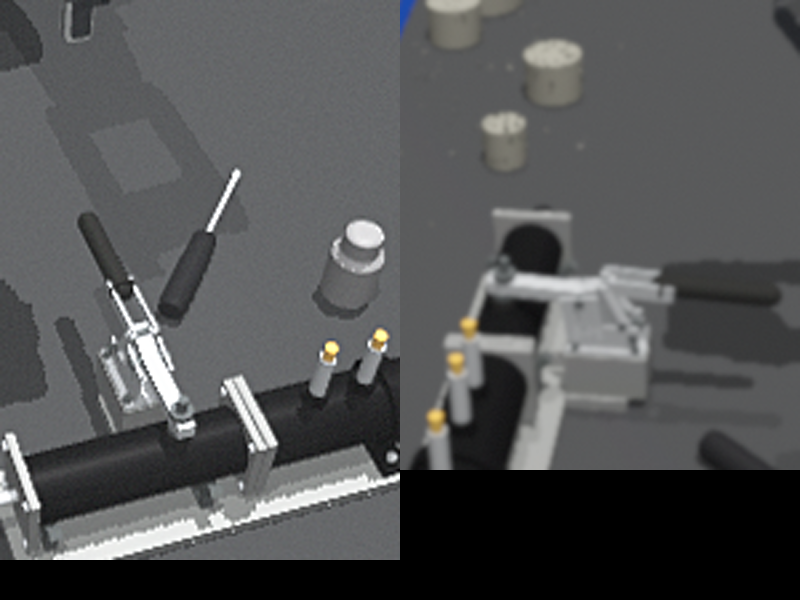

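The bar is level with its pad on the tube, the plates are flush, and the handle's end sits at its predicted stop pixels in both views. The cores, calibrator and screwdriver are where they were.

```bash
python3 -c "
from bench import ctrl
print(ctrl.hand_in())"
```

```text
the job is handed in; nothing more can be done
None
```

The holder is in both saddles with its concrete face toward the tube, pushed home and clamped. I handed the job in at about 15 s of the 54 s allowed.

- **Fit:** While sliding home, the holder stopped moving as the push force rose to about 21 N, so it had met the tube's end plate. The scene view afterwards shows the two plates flush, with no visible gap.
- **Clamp:** I pushed the handle over centre with closed fingertips. The force fell to zero, then a light press met the stop at a fingertip height of about 116 mm (117 mm expected). In the final pictures the handle's end is within a few pixels of its stop in both views, the bar is level and the pad is on the tube.
- **Other objects:** The cores, the calibrator and the screwdriver were not touched, and the arm ended clear of everything.
- **Failed or not checked:** My first two move calls were refused for missing fields, with no motion. No check disagreed, but I had no direct reading of the clamp bar angle or the pad force. The end-plate contact rests on the push force and the pictures.

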